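# Dispense one dish past a press-and-turn safety cap

## Robot

A 6-joint arm with a two-finger parallel gripper is mounted at the origin on a cart in front of the work surface, level with it; the furniture and walls round the work are solid. World frame = base frame: x ahead of the robot, y to its left, z up, the work surface at z = 0. Lengths are in mm, angles in rad, forces in N, time in s.
With the tool pointing down it reaches from about 350 to 725 mm from the base axis. Payload 6 kg.
Tool frame: the origin (TCP) lies at the very end of the fingers, on their centre line; the grasp point (between the pads) lies 19 mm behind it; z points along the fingers, y is the line along which they close (so a half turn about z gives the same grasp; the last joint's range is limited). The gripper opens to 85 mm and grips with 20 to 120 N. Pads are 22 mm wide; open, the fingers measure 114 mm over their backs; the gripper's body (76 mm by 85 mm) begins 54 mm behind the grasp point. The pads swing forward as they close: fully open they stand 13 mm farther back than shut.
Start: joints at [1.504, 0.04, 0.085, 0, -1.615, -0.334], TCP at [234.065, 552.437, 231.261] pointing down, gripper open.
Joint ranges: [-2.56, 2.56], [-1.29, 2.01], [-1.08, 1.49], [-3.29, 1.98], [-2.81, -0.18], [-2.99, 2.99]. Speed limits (rad/s): [2.57, 2.57, 3.01, 3.14, 3.14, 3.14].

## Interface

Orientations are given as a rotation vector (axis times angle).
In Python, from cell import get_obs, camera, camera_params, finish_job gives the robot as it stands.
- The arm moves only by the tool apply_moves, never from a script. Its arguments are lists of equal length, an entry for each row: "grip": the opening, from 0 (shut) to 1 (fully open); "slide": the shift along the tool's x, y, z each as a share of 400 mm, from -1 to 1, a list of three; "twist": the turn about the tool's z as a share of 0.5 rad, from -1 to 1. A call has 1 to 5 rows; each row is the pose to reach, as a shift and turn from the pose commanded when the call began, along the tool's axes at that moment; what a row does not reach only later rows make up. A row lasts 1/8 s, in which the tool goes at most 62.5 mm and 10.7 degrees, less where a joint would pass 70% of its speed; a pose out of reach is approached as far as the arm can. A call with a number of a shift or a turn outside -1 to 1 is refused whole. A call with a gripper value outside its range is refused whole. The fingers move at their own pace and stop on an object; "force" is the grip in N (left out, the last holds). Time passes only in rows, so rows that repeat a pose let the fingers close. It gives the time, the measured TCP pose, the force, the opening and the grip force at its end, in the units of the state.
- get_obs(): the state, without advancing time (a new reading comes with each control period).
- camera(name): name is "side" or "top"; returns the picture (384x512x3 uint8, red, green, blue); there is no depth.
- camera_params(name): a dict with "fx", "fy", "cx", "cy" (pixels), "rvec" (rotation vector, rad) and "tvec" (3), from world to camera coordinates, as OpenCV has them. Camera axes: x right, y down, z forward; pixel columns grow to the right and rows downward; lengths in mm; the calibration is good to about 2 mm. A picture is of the moment at which its call begins. camera_params takes no time and is no camera call.
- finish_job(): hands the job in; it is judged then, once.
The state is a dict: "time": time; "joints": joint angles; "qd": joint speeds; "tau": joint torques, N m; "eef_pos": TCP position; "ee_rot": TCP orientation; "force": force on the tool from outside, world axes, zero at the start; "moment": the same for the moment, N m; "opening": finger opening in mm; "gripper_force": force on a finger pad.
Only numpy, scipy, OpenCV 4.12 (cv2) and the standard library are available. Lean on these libraries where they do the work, as an engineer would, in place of code of your own. Each camera call takes 0.05 s, during which the arm holds its last target. There are 200 camera calls.

## Task

Pick the little cover-glass box off the dish dispenser's apron and set it upright on the tissue booklet. Then press the white child-resistant cap down and, keeping it pressed, turn it anticlockwise until the gate bar has swung fully open (turned without pressing, it only spins idly; do not touch the gate bar itself), and only then draw the pusher post towards the front to its stop so that the bottom dish slides out flat onto the apron. The two dishes above stay in the magazine, and the bottles, pot and cups round about stay undisturbed.

Things in the scene. Friction and masses are not known exactly. Their poses are not given: they have to be found in the camera images.
- dispenser: Dish dispenser on a fixed aluminium base plate 10 mm thick (x -108 to +105, y -101 to +77 mm in its frame). Origin at desk level below the magazine's centre; x points from the front (apron) to the rear, y left, z up. White magazine 72 x 72 mm outside, walls up to z = 68 mm; the exit is a 21 mm high gap under its front wall at x = -36 mm.
- apron (a point): Middle of the apron, at the base plate's top (10 mm above the desk), x -70, y 0 of the dispenser. The apron is the free plate before the exit, 67 mm deep (x) and 66 mm wide, ended at the front by a lip 5 mm high.
- cap_bar (a point): Top centre of the raised grip bar on the white child-resistant cap, beside the apron at x -45, y -68 mm of the dispenser, 91 mm above the desk when up. The bar is 46 mm long along this point's x, 12 mm wide (y) and 16 mm high; it stands on the cap's flat top, a disc of radius 27 mm at 75 mm above the desk when up. The cap turns about this point's z.
- cap_press (a joint): How far the cap is pressed down, m: 0 up (it springs up), 0.006 at its bottom stop. The spring takes about 4 N at the top, 10 N at 5 mm and 11 N at the stop. From about 4 mm on (5 mm is good) pins in the cap drop between teeth of the gate's hub and turn it; until they catch, the pressed cap may turn idly by up to 0.5 rad. Less deep, it ratchets.
- cap_turn (a joint): Turn of the cap itself, rad, anticlockwise from above positive. Not pressed, it spins freely both ways without moving the gate. At 0 the bar lies along the dispenser's x. Any start.
- gate (a joint): Angle of the gate bar about the cap's axis, rad, anticlockwise from above positive: near 0 it lies across the exit (along the dispenser's +y from the cap), 1.5 is its stop, fully open (pointing to -x, away from the exit). The bar is 8 mm wide, reaches 88 mm from the axis and lies 14 to 24 mm above the desk. It is stiff (0.2 N m) and stays where it is left; only the pressed cap is to turn it.
- pusher_post (a point): Upright post of the pusher, left of the magazine (y +62 mm of the dispenser): 14 mm thick with a black 16 mm knob; this point is in its axis 60 mm above the desk, the top is at 80 mm. It slides parallel to the dispenser's x with about 1.5 N of friction, and a flat plate at the rear of the magazine pushes the bottom dish with it. At the start it is at x +75 mm of the dispenser.
- pusher (a joint): Travel of the pusher towards the front (dispenser's -x), m: 0 at the rear, 0.066 at its front stop.
- slip_box_mid (a point): Centre of the small clear cover-glass box, 26 x 27 x 17 mm (closed), standing on the apron at the start. This point is 8 mm above its underside.
- booklet_top (a point): Centre of the top of the tissue booklet fixed on the desk: 100 mm (x) by 66 mm (y), 6 mm thick, right of the dispenser.
- dish_1_mid (a point): Centre of the bottom dish in the magazine: round, 61 mm across and 16 mm high with its lid.
- dish_2_mid (a point): Centre of the second dish, same size, on the bottom one.
- dish_3_mid (a point): Centre of the top dish, same size.
- stain_a_at (a point): Bystander: dropper bottle, 32 mm across and 99 mm high; point in its axis 20 mm above the desk.
- stain_b_at (a point): Bystander: dropper bottle, 32 mm across and 99 mm high; point in its axis 20 mm above the desk.
- stain_c_at (a point): Bystander: dropper bottle, 32 mm across and 99 mm high; point in its axis 20 mm above the desk.
- pot_at (a point): Bystander: square lidded sample pot, 46 x 52 x 53 mm; point in its axis 20 mm above the desk.
- cups_at (a point): Bystander: stack of small cups, 42 mm across and 50 mm high; point in its axis 20 mm above the desk.
Mind the look-alikes: they are no part of the job. What is shaped like the part that bears dish_3_mid but blue is not meant.

How it is judged:
By the outcome, as a careful person would: the job done as asked, in the order asked, and still so for the second after the job is handed in, with the robot touching nothing.
It also fails if it takes over 61 s, if anything falls off the work surface, if the arm or the gripper's body presses on something with over 40 N, if the wrist force passes 120 N, or if a joint passes its speed limit or range.

## Working session

There is one attempt and no reset: what is moved stays moved. The work goes in short steps, Python scripts to look and compute and a tool call to move; the robot and the scene stay as the last step left them, time stands still between calls to the robot, and variables do not carry over. Pictures are saved under pics/ and viewed, at most 10 in all, crops included, and the job is handed in when it is done.

Besides the shell and the picture viewer there is one more tool, called after "Request:" as name(argument=value, ...), one argument or row to a line, values as JSON. apply_moves: Moves the arm, as the interface text tells. Shift numbers are shares of 400 mm and turn numbers shares of 0.5 rad, none past 1 either way. Its arguments: {"type":"object","properties":{"grip":{"type":"array"},"slide":{"type":"array"},"twist":{"type":"array"},"force":{"type":"number"}},"required":["grip","slide","twist"]}

```bash
mkdir -p pics; cat > h.py <<'E'
import numpy as np, cv2
from cell import get_obs, camera, camera_params
from scipy.spatial.transform import Rotation as R
def save(n,fn,crop=None,s=1):
    im=cv2.cvtColor(camera(n),cv2.COLOR_RGB2BGR); cv2.imwrite('pics/raw_'+fn,im)
    if crop: x0,y0,x1,y1=crop; im=im[y0:y1,x0:x1]
    cv2.imwrite('pics/'+fn,cv2.resize(im,None,fx=s,fy=s,interpolation=cv2.INTER_CUBIC))
def P(n):
    p=camera_params(n); return np.array([[p['fx'],0,p['cx']],[0,p['fy'],p['cy']],[0,0,1]]),R.from_rotvec(p['rvec']).as_matrix(),np.array(p['tvec'])
def ray(n,u,v,z):
    K,r,t=P(n); d=r.T@np.linalg.inv(K)@[u,v,1]; c=-r.T@t
    return (c+d*(z-c[2])/d[2]).round(1)
def proj(n,X):
    K,r,t=P(n); q=(np.atleast_2d(X)@r.T+t)@K.T; return (q[:,:2]/q[:,2:]).round(1)
E
python3 - <<'E'
from h import *
save('top','t0.png',None,1.5);save('side','s0.png',None,1.5)
for n in('top','side'):
    K,r,t=P(n);print(n,(-r.T@t).round(),r.round(2).tolist(),K[0,0])
print(get_obs())
E
```

```text
top [ 323. -225. 1351.] [[0.02, -1.0, 0.01], [-0.98, -0.02, -0.2], [0.2, -0.0, -0.98]] 376.95813229585013
side [-303.  -85.  920.] [[-0.13, -0.99, 0.02], [-0.68, 0.08, -0.73], [0.72, -0.11, -0.68]] 440.4153169213953
{'time': 0.1, 'joints': array([ 1.50367663e+00,  4.07387025e-02,  8.38968527e-02, -3.89348057e-04,
       -1.61550401e+00, -3.33717231e-01]), 'qd': array([-0.00015899, -0.00031875,  0.00101262,  0.0017003 ,  0.00086701,
       -0.00149704]), 'tau': array([-5.15587060e-03, -3.69340467e+01,  3.48279262e+01,  6.95189774e+00,
       -4.62314172e-03, -5.82365431e-06]), 'eef_pos': array([233.92705398, 552.19341434, 230.38222453]), 'ee_rot': array([ 3.07715814e+00, -6.25084142e-01, -2.81944342e-04]), 'force': array([ 0.02675992,  0.51582257, -0.00759911]), 'moment': array([ 0.00778037, -0.02927564, -0.01851983]), 'gripper_force': 0.0, 'opening': 85.59051441427975}
```

View pics/t0.png

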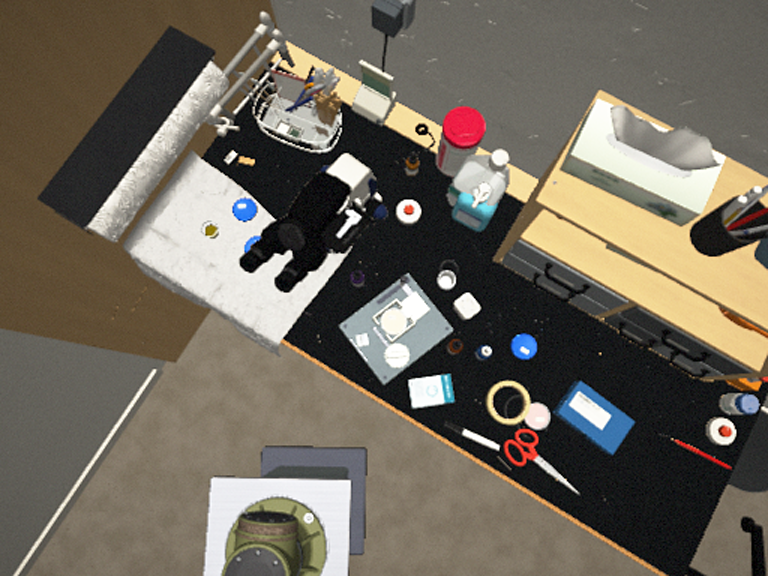

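View pics/s0.png

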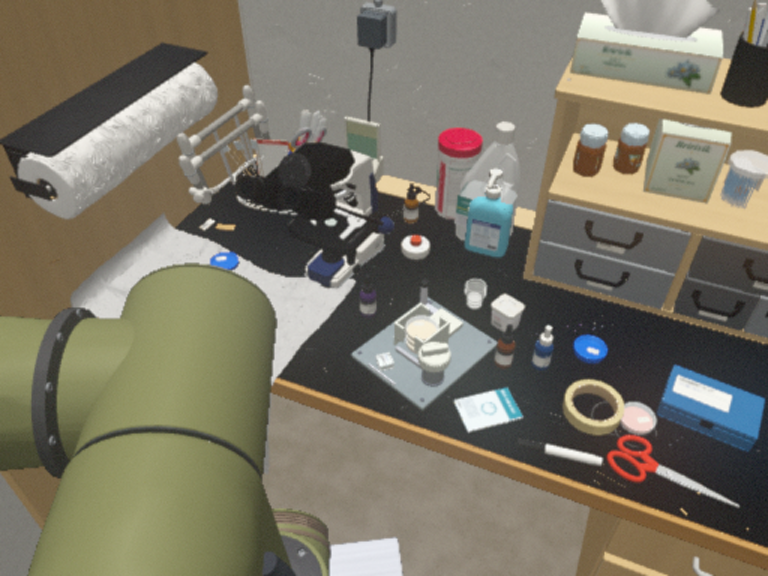

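The dispenser is at about (395,325) in the top view, the cover-glass box at (361,340), the cap at (397,354), the booklet at (431,390) and the pusher post at about (407,283). I'll enlarge both views.

```bash
python3 - <<'E'
import cv2
for f,o,(x0,y0,x1,y1),s in(('raw_t0','t1',(218,178,348,278),6),('raw_s0','s1',(228,180,378,290),5)):
    cv2.imwrite(f'pics/{o}.png',cv2.resize(cv2.imread(f'pics/{f}.png')[y0:y1,x0:x1],None,fx=s,fy=s,interpolation=cv2.INTER_CUBIC))
E
```

```text
(no output)
```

View pics/t1.png

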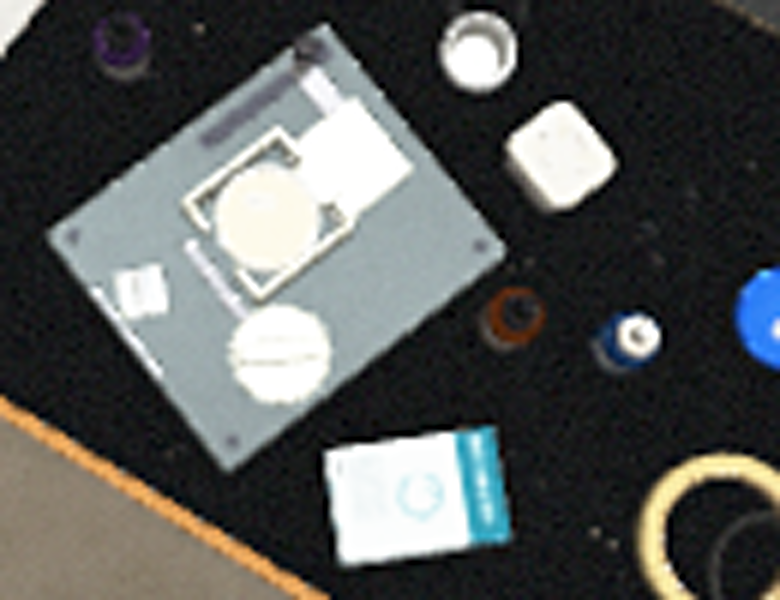

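View pics/s1.png

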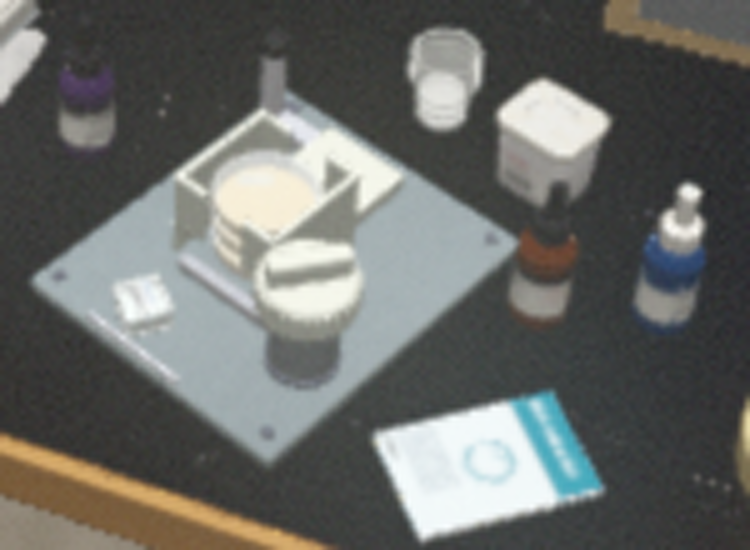

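```bash
cat > fit.py <<'E'
from h import *
T=lambda p:(218+(p[0]+.5)/6-.5,178+(p[1]+.5)/6-.5)
S=lambda p:(228+(p[0]+.5)/5-.5,180+(p[1]+.5)/5-.5)
m=np.array([[-108,77],[105,77],[105,-101],[-108,-101]],float)
def rigid(a,b):
    ac,bc=a-a.mean(0),b-b.mean(0)
    th=np.arctan2((ac[:,0]*bc[:,1]-ac[:,1]*bc[:,0]).sum(),(ac*bc).sum())
    r=np.array([[np.cos(th),-np.sin(th)],[np.sin(th),np.cos(th)]]);t=b.mean(0)-r@a.mean(0)
    return th,r,t,np.abs(a@r.T+t-b).max()
E
python3 - <<'E'
from fit import *
pt=[(48,235),(322,25),(505,250),(230,470)];ps=[(32,282),(287,92),(518,242),(268,466)]
for n,F,p in(('top',T,pt),('side',S,ps)):
    w=np.array([ray(n,*F(q),10)[:2] for q in p]);th,r,t,e=rigid(m,w);print(n,th.round(4),t.round(1),'err',e.round(1))
    f=lambda x,y:(r@[x,y]+t).round(1)
    print(' cap',f(-45,-68),'post',f(75,62),'apron',f(-70,0))
print('box top',[ray('top',*T(p),27) for p in((115,270),(160,265),(168,310),(122,318))])
print('box side',[ray('side',*S(p),27) for p in((112,285),(157,274),(172,302),(128,316))])
print('capdisc top',ray('top',*T((280,354)),75),[ray('top',*T(p),91) for p in((240,360),(325,353))])
print('capbar side',[ray('side',*S(p),91) for p in((267,272),(352,263))])
print('book top',[ray('top',*T(p),6) for p in((323,450),(494,427),(512,542),(342,567))])
print('book side',[ray('side',*S(p),6) for p in((372,434),(553,392),(606,490),(420,542))])
for l,p,z in(('knob',(310,52),80),('cup',(479,50),50),('pot',(562,150),53),('brown',(518,310),99),('blue',(638,335),99),('purple',(122,40),99)):print(l,ray('top',*T(p),z))
E
```

```text
top -0.8865 [ 509.8 -253.6] err 2.6
 cap [ 428.7 -261.7] post [ 605.3 -272.5] apron [ 465.6 -199.4]
side -0.8913 [ 508.4 -252. ] err 2.6
 cap [ 427.2 -259.7] post [ 603.7 -271.4] apron [ 464.4 -197.6]
box top [array([ 479.4, -164.9,   27. ]), array([ 482.9, -191.2,   27. ]), array([ 456.5, -196.5,   27. ]), array([ 451.4, -169.8,   27. ])]
box side [array([ 477.8, -163.9,   27. ]), array([ 482.8, -188.8,   27. ]), array([ 462.1, -194.3,   27. ]), array([ 455.2, -169.9,   27. ])]
capdisc top [ 428.2 -261.1   75. ] [array([ 423.2, -238.5,   91. ]), array([ 427.9, -285.6,   91. ])]
capbar side [array([ 421.2, -236.4,   91. ]), array([ 422.1, -280. ,   91. ])]
book top [array([ 378.2, -289. ,    6. ]), array([ 393.5, -389.6,    6. ]), array([ 327.3, -399.7,    6. ]), array([ 311.2, -300.7,    6. ])]
book side [array([ 378.7, -288.1,    6. ]), array([ 394.3, -388.3,    6. ]), array([ 329.7, -399.1,    6. ]), array([ 310.4, -298.8,    6. ])]
knob [ 601.1 -275.8   80. ]
cup [ 610.8 -376.5   50. ]
pot [ 551.5 -424.3   53. ]
brown [ 453.  -391.9   99. ]
blue [ 440.4 -458.1   99. ]
purple [ 601.8 -168.4   99. ]
```

Box centre is about (468,-180), cap (428,-261), post (604,-272) and booklet (353,-344). The two cameras agree to within 2 mm. The large blue lids on the desk are look-alikes, and the real top dish is the pale one in the magazine. I'll move over now.

```bash
cat > to.py <<'E'
import sys
from h import *
# usage: to.py x y z closing_angle ; prints shares and remaining twist
x,y,z,a=map(float,sys.argv[1:5]); o=get_obs(); r=R.from_rotvec(o['ee_rot']).as_matrix()
d=r.T@(np.array([x,y,z])-o['eef_pos']); b=np.arctan2(r[1,1],r[0,1]); t=(a-b+np.pi/2)%np.pi-np.pi/2
print('slide',(d/400).round(4),'mm',d.round(1),'twist share',(-t/.5).round(3),'dist',np.linalg.norm(d).round(1),'j',o['joints'].round(2),'t',round(o['time'],2))
E
python3 to.py 468 -180 120 .16
```

```text
slide [1.253  1.4566 0.2784] mm [501.2 582.7 111.4] twist share 2.02 dist 776.6 j [ 1.5   0.04  0.08 -0.   -1.62 -0.33] t 0.1
```

Request:
apply_moves(
  grip=[0.6, 0.6, 0.6, 0.6, 0.6],
  slide=[
    [0.1, 0.116, 0],
    [0.2, 0.232, 0],
    [0.3, 0.348, 0],
    [0.4, 0.464, 0],
    [0.5, 0.58, 0],
  ],
  twist=[0, 0, 0, 0, 0],
)

```text
time: 0.72
eef_pos: [327.7, 258.9, 231.1]
ee_rot: [-3.079, 0.624, 0.0]
force: [0.5, 0.0, 0.3]
opening: 51.4
gripper_force: 0.0
```

```bash
python3 to.py 468 -180 120 .16
```

```text
slide [0.7502 0.874  0.2776] mm [300.1 349.6 111. ] twist share 2.022 dist 473.9 j [ 1.16 -0.46 -0.34 -0.   -1.69  0.01] t 0.72
```

Request:
apply_moves(
  grip=[0.6, 0.6, 0.6, 0.6, 0.6],
  slide=[
    [0.1, 0.116, 0],
    [0.2, 0.232, 0],
    [0.3, 0.348, 0],
    [0.4, 0.464, 0],
    [0.5, 0.58, 0],
  ],
  twist=[0.2, 0.4, 0.6, 0.8, 1.0],
)

```text
time: 1.35
eef_pos: [421.4, -32.8, 231.3]
ee_rot: [-2.826, 1.371, -0.001]
force: [2.2, 0.4, -1.1]
opening: 51.4
gripper_force: 0.0
```

```bash
python3 to.py 468 -180 120 .16
```

```text
slide [0.3612 0.1363 0.2783] mm [144.5  54.5 111.3] twist share 1.014 dist 190.3 j [ 0.41 -0.45 -0.33 -0.   -1.69  0.26] t 1.35
```

Request:
apply_moves(
  grip=[0.6, 0.6, 0.6, 0.6, 0.6],
  slide=[
    [0.1, 0.04, 0],
    [0.2, 0.08, 0.06],
    [0.3, 0.12, 0.14],
    [0.361, 0.136, 0.22],
    [0.361, 0.136, 0.278],
  ],
  twist=[0.2, 0.4, 0.6, 0.8, 1.0],
)

```text
time: 1.98
eef_pos: [467.5, -179.2, 117.5]
ee_rot: [2.394, -2.031, -0.004]
force: [0.0, 0.1, 0.0]
opening: 51.0
gripper_force: 0.0
```

```bash
python3 to.py 468 -180 16 .16; python3 -c "
from h import *
save('side','s2.png',(228,150,378,290),4)"
```

```text
slide [ 0.0022 -0.0016  0.2538] mm [  0.9  -0.7 101.5] twist share 0.008 dist 101.5 j [ 0.04 -0.21 -0.36 -0.   -1.43  0.13] t 1.98
```

View pics/s2.png

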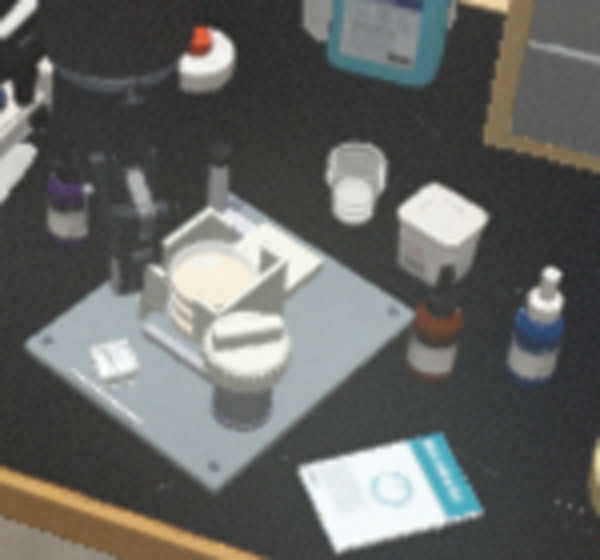

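The side view shows the dark fingers above the apron with tips at crop (128,288), clear of the magazine. The box stands at crop (115,360). I'm descending.

Request:
apply_moves(
  grip=[0.6, 0.6, 0.6, 0.6, 0.6],
  slide=[
    [0.002, -0.002, 0.1],
    [0.002, -0.002, 0.18],
    [0.002, -0.002, 0.23],
    [0.002, -0.002, 0.25],
    [0.002, -0.002, 0.253],
  ],
  twist=[0, 0, 0, 0, 0],
)

```text
time: 2.65
eef_pos: [469.5, -178.4, 19.3]
ee_rot: [2.403, -2.024, 0.0]
force: [-0.2, -0.1, 0.8]
opening: 51.5
gripper_force: 0.0
```

Request:
apply_moves(
  grip=[0.2, 0.2, 0.2, 0.2, 0.2],
  slide=[
    [0, 0, 0],
    [0, 0, 0],
    [0, 0, 0],
    [0, 0, 0],
    [0, 0, 0],
  ],
  twist=[0, 0, 0, 0, 0],
  force=20,
)

```text
time: 3.28
eef_pos: [470.1, -178.6, 20.1]
ee_rot: [-2.402, 2.024, -0.003]
force: [-0.3, 1.8, 6.2]
opening: 26.1
gripper_force: 22.6
```

Request:
apply_moves(
  grip=[0.2, 0.2, 0.2, 0.2],
  slide=[
    [0, 0, -0.05],
    [0, 0, -0.12],
    [0, 0, -0.2],
    [0, 0, -0.2],
  ],
  twist=[0, 0, 0, 0],
)

```text
time: 3.78
eef_pos: [470.7, -178.7, 101.6]
ee_rot: [-2.4, 2.023, -0.006]
force: [-0.7, 0.4, -1.1]
opening: 26.5
gripper_force: 22.0
```

```bash
python3 to.py 353 -344 100 .1; python3 -c "
from h import *
save('side','s3.png',(228,150,338,250),6)
o=get_obs();print(o['eef_pos'],o['force'],o['opening'],o['gripper_force'])"
```

```text
slide [0.3574 0.3599 0.003 ] mm [143.  143.9   1.2] twist share 0.14 dist 202.9 j [ 0.04 -0.2  -0.38  0.   -1.39  0.13] t 3.77
[ 469.73913428 -178.38357382   99.65069105] [ 0.02925279  1.01741922 -0.49970156] 26.00255815438474 21.954106763005257
```

View pics/s3.png

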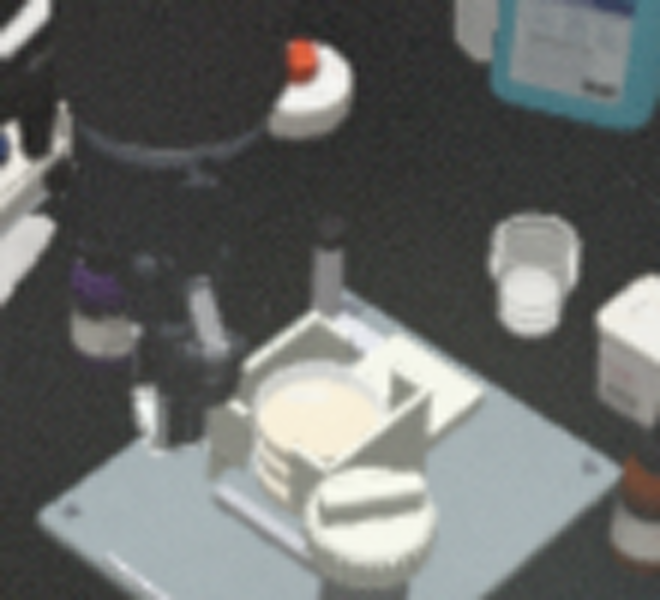

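The box is held between the fingers, with its white edge at crop (145,415), and the apron is empty. I'll carry it high over the cap to the booklet.

Request:
apply_moves(
  grip=[0.2, 0.2, 0.2, 0.2, 0.2],
  slide=[
    [0, 0, -0.12],
    [0.1, 0.1, -0.14],
    [0.19, 0.19, -0.14],
    [0.28, 0.28, -0.14],
    [0.357, 0.36, -0.14],
  ],
  twist=[0, 0, 0, 0.05, 0.1],
)

```text
time: 4.45
eef_pos: [349.9, -344.4, 153.4]
ee_rot: [2.349, -2.085, -0.003]
force: [0.7, -0.2, 0.1]
opening: 26.5
gripper_force: 21.9
```

Request:
apply_moves(
  grip=[0.2, 0.2, 0.2, 0.2, 0.2],
  slide=[
    [0, 0, 0.1],
    [0, 0, 0.2],
    [0, 0, 0.25],
    [0, 0, 0.27],
    [0, 0, 0.27],
  ],
  twist=[0, 0, 0, 0, 0],
)

```text
time: 5.08
eef_pos: [351.2, -343.4, 46.4]
ee_rot: [2.35, -2.084, -0.002]
force: [0.7, 0.5, 0.1]
opening: 25.8
gripper_force: 21.9
```

```bash
python3 to.py 353 -347 16.5 .1; python3 -c "
from h import *
o=get_obs();print(o['eef_pos'],o['force'],o['opening'],o['gripper_force'])"
```

```text
slide [ 0.0094 -0.0035  0.0748] mm [ 3.8 -1.4 29.9] twist share 0.04 dist 30.2 j [-0.36 -0.2  -0.48  0.   -1.29  0.48] t 5.08
[ 351.21454673 -343.44204076   46.43321685] [0.66706395 0.54664648 0.13951326] 25.813170104411167 21.94636456668377
```

Request:
apply_moves(
  grip=[0.2, 0.2, 0.2, 0.2],
  slide=[
    [0.009, -0.003, 0.03],
    [0.009, -0.003, 0.055],
    [0.009, -0.003, 0.06],
    [0.009, -0.003, 0.06],
  ],
  twist=[0, 0, 0, 0],
)

```text
time: 5.58
eef_pos: [353.1, -347.1, 22.9]
ee_rot: [2.35, -2.084, -0.0]
force: [-0.4, -0.5, 0.0]
opening: 26.1
gripper_force: 21.9
```

Request:
apply_moves(
  grip=[0.2, 0.2, 0.2],
  slide=[
    [0, 0, 0.007],
    [0, 0, 0.013],
    [0, 0, 0.013],
  ],
  twist=[0, 0, 0],
)

```text
time: 5.95
eef_pos: [353.0, -347.0, 17.6]
ee_rot: [2.351, -2.084, -0.0]
force: [-0.3, 0.4, -0.7]
opening: 26.3
gripper_force: 21.9
```

Request:
apply_moves(
  grip=[0.2, 0.2, 0.2],
  slide=[
    [0, 0, 0.003],
    [0, 0, 0.005],
    [0, 0, 0.005],
  ],
  twist=[0, 0, 0],
)

```text
time: 6.32
eef_pos: [353.2, -347.1, 16.0]
ee_rot: [2.351, -2.084, 0.0]
force: [-1.4, 1.2, 2.1]
opening: 25.9
gripper_force: 22.2
```

```bash
python3 -c "
from h import *
save('side','s4.png',(290,215,370,275),10)
o=get_obs();print(o['eef_pos'],o['force'],o['opening'],o['gripper_force'])"
```

```text
[ 353.19913538 -347.08988303   16.02619564] [-1.46620294  0.86005016  2.64078829] 25.914091610089024 22.23121002316475
```

View pics/s4.png

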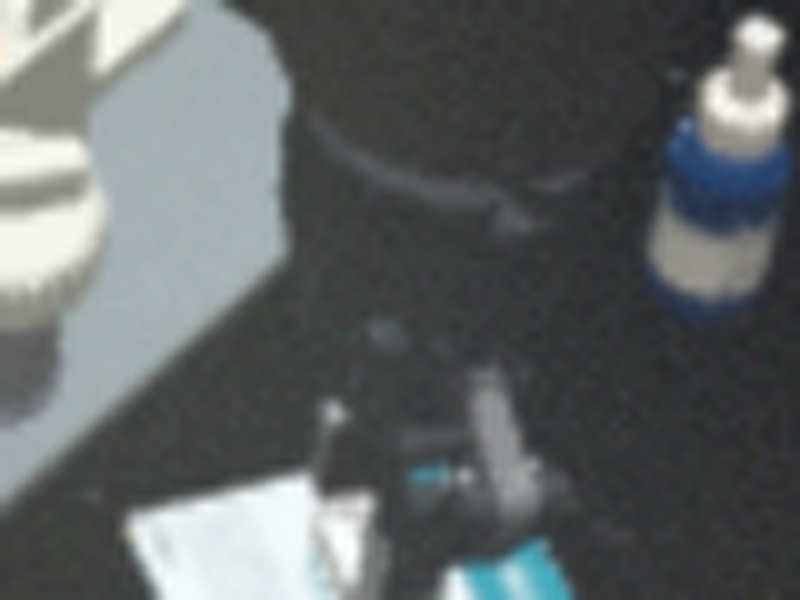

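There is about 2.5 N of contact with the booklet, and the box is visible at crop (345,540) on it. I'm releasing.

Request:
apply_moves(
  grip=[0.34, 0.4, 0.5, 0.6, 0.6],
  slide=[
    [0, 0, 0],
    [0, 0, 0],
    [0, 0, 0],
    [0, 0, 0],
    [0, 0, -0.02],
  ],
  twist=[0, 0, 0, 0, 0],
)

```text
time: 7.0
eef_pos: [352.7, -346.8, 23.4]
ee_rot: [2.35, -2.084, -0.002]
force: [-0.6, -0.7, -0.2]
opening: 51.3
gripper_force: 0.0
```

Request:
apply_moves(
  grip=[0.6, 0.6, 0.6, 0.6, 0.6],
  slide=[
    [0, 0, -0.06],
    [0, 0, -0.14],
    [0, 0, -0.24],
    [0, 0, -0.34],
    [0, 0, -0.34],
  ],
  twist=[0, 0, 0, 0, 0],
)

```text
time: 7.62
eef_pos: [354.6, -348.1, 164.5]
ee_rot: [-2.35, 2.083, -0.012]
force: [0.4, -0.1, -0.2]
opening: 50.5
gripper_force: 0.0
```

```bash
python3 to.py 428 -261 140 .07; python3 -c "
from h import *
save('side','s5.png',(228,180,378,290),5)"
```

```text
slide [-0.1946 -0.208   0.0614] mm [-77.8 -83.2  24.5] twist share 0.1 dist 116.5 j [-0.37 -0.24 -0.3   0.   -1.51  0.49] t 7.62
```

View pics/s5.png

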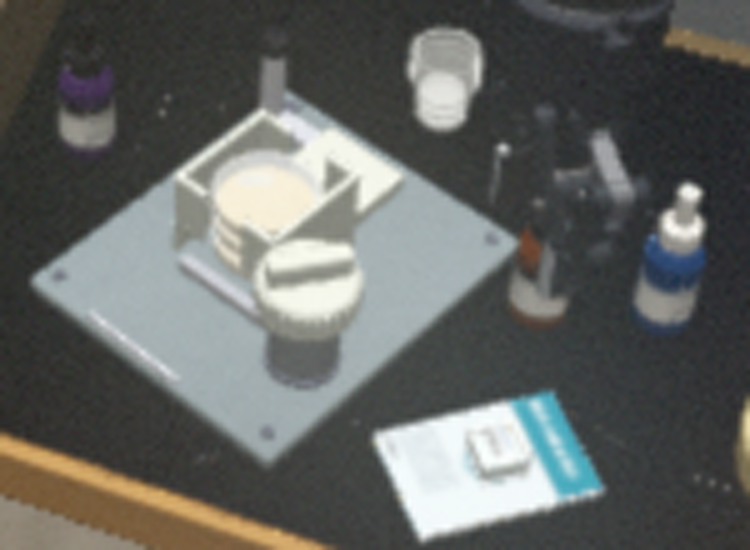

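The side view shows the box upright on the booklet at crop (500,450) and everything else undisturbed. Next is the cap.

Request:
apply_moves(
  grip=[0.45, 0.45, 0.45, 0.45, 0.45],
  slide=[
    [-0.08, -0.085, 0],
    [-0.16, -0.17, 0.02],
    [-0.195, -0.208, 0.06],
    [-0.195, -0.208, 0.1],
    [-0.195, -0.208, 0.1],
  ],
  twist=[0.05, 0.1, 0.1, 0.1, 0.1],
)

```text
time: 8.3
eef_pos: [425.1, -259.5, 117.7]
ee_rot: [2.296, -2.141, -0.005]
force: [-0.1, -0.2, -0.0]
opening: 38.4
gripper_force: 0.0
```

```bash
python3 to.py 428 -261 79 .07
```

```text
slide [ 0.0043 -0.0074  0.0967] mm [ 1.7 -3.  38.7] twist share -0.0 dist 38.8 j [-0.14 -0.22 -0.36 -0.   -1.43  0.21] t 8.3
```

Request:
apply_moves(
  grip=[0.45, 0.45, 0.45, 0.45, 0.45],
  slide=[
    [0.004, -0.006, 0.04],
    [0.004, -0.006, 0.075],
    [0.004, -0.006, 0.093],
    [0.004, -0.006, 0.093],
    [0.004, -0.006, 0.093],
  ],
  twist=[0, 0, 0, 0, 0],
)

```text
time: 8.93
eef_pos: [429.1, -261.3, 83.1]
ee_rot: [-2.298, 2.142, -0.001]
force: [-0.4, 0.1, 0.3]
opening: 38.5
gripper_force: 0.0
```

```bash
python3 to.py 428 -261 79 .07
```

```text
slide [-0.0009  0.0028  0.0102] mm [-0.3  1.1  4.1] twist share -0.0 dist 4.2 j [-0.14 -0.19 -0.41  0.   -1.36  0.21] t 8.93
```

Request:
apply_moves(
  grip=[0.05, 0.05, 0.05, 0.05, 0.05],
  slide=[
    [0, 0, 0],
    [0, 0, 0],
    [0, 0, 0],
    [0, 0, 0],
    [0, 0, 0],
  ],
  twist=[0, 0, 0, 0, 0],
  force=30,
)

```text
time: 9.55
eef_pos: [429.4, -261.2, 83.1]
ee_rot: [-2.298, 2.142, -0.002]
force: [1.9, 0.3, 2.7]
opening: 10.6
gripper_force: 34.0
```

```bash
python3 to.py 428 -261 79 .07;python3 -c "
from h import *
o=get_obs();print(o['eef_pos'],o['force'],o['moment'],o['opening'],o['gripper_force'])"
```

```text
slide [-0.0007  0.0035  0.0103] mm [-0.3  1.4  4.1] twist share 0.0 dist 4.4 j [-0.14 -0.19 -0.41  0.   -1.36  0.21] t 9.55
[ 429.42780373 -261.17145432   83.13210696] [1.93552956 0.32852003 2.65037531] [ 0.00525497 -0.70179694 -0.021275  ] 10.559257863777795 34.03932809829712
```

Request:
apply_moves(
  grip=[0.05, 0.05, 0.05, 0.05],
  slide=[
    [0, 0, 0.007],
    [0, 0, 0.013],
    [0, 0, 0.014],
    [0, 0, 0.014],
  ],
  twist=[0, 0, 0, 0],
  force=50,
)

```text
time: 10.05
eef_pos: [429.6, -261.3, 78.9]
ee_rot: [-2.298, 2.142, -0.003]
force: [-1.8, 3.9, 11.0]
opening: 10.3
gripper_force: 54.9
```

```bash
python3 -c "
from h import *
o=get_obs();print(o['eef_pos'],o['force'],o['moment'],o['opening'],o['gripper_force'])"
```

```text
[ 429.55343871 -261.30347796   78.91108276] [-1.84093555  3.91048247 10.99054308] [ 1.0860345   0.39986732 -0.03081872] 10.2606571653449 54.93004560470581
```

Request:
apply_moves(
  grip=[0.05, 0.05, 0.05],
  slide=[
    [0, 0, 0.003],
    [0, 0, 0.004],
    [0, 0, 0.004],
  ],
  twist=[0, 0, 0],
)

```text
time: 10.42
eef_pos: [429.6, -261.4, 77.9]
ee_rot: [-2.298, 2.141, -0.004]
force: [-1.4, 4.4, 14.2]
opening: 10.1
gripper_force: 55.3
```

Request:
apply_moves(
  grip=[0.05, 0.05, 0.05, 0.05, 0.05],
  slide=[
    [0, 0, 0],
    [0, 0, 0],
    [0, 0, 0],
    [0, 0, 0],
    [0, 0, 0],
  ],
  twist=[-0.2, -0.4, -0.6, -0.8, -1.0],
)

```text
time: 11.05
eef_pos: [430.2, -261.1, 77.3]
ee_rot: [-2.758, 1.502, -0.005]
force: [1.4, 3.5, 9.6]
opening: 10.1
gripper_force: 54.8
```

```bash
python3 to.py 428 -261 78 .57;python3 -c "
from h import *
o=get_obs();print(o['eef_pos'],o['force'],o['moment'],o['opening'],o['gripper_force'])"
```

```text
slide [-0.0032  0.0044 -0.0019] mm [-1.3  1.8 -0.8] twist share 0.007 dist 2.3 j [-0.14 -0.19 -0.41  0.   -1.34  0.72] t 11.05
[ 430.19086639 -261.12237782   77.25363354] [1.35852843 3.54904604 9.59894873] [ 1.26173019 -0.50311744 -0.24461008] 10.108805568483328 54.77754235267639
```

The moment of about 0.24 Nm shows the gate is engaged. I'll keep turning with slightly more press.

Request:
apply_moves(
  grip=[0.05, 0.05, 0.05, 0.05, 0.05],
  slide=[
    [0, 0, 0.002],
    [0, 0, 0.002],
    [0, 0, 0.002],
    [0, 0, 0.002],
    [0, 0, 0.002],
  ],
  twist=[-0.2, -0.4, -0.6, -0.8, -1.0],
)

```text
time: 11.68
eef_pos: [430.7, -260.7, 77.1]
ee_rot: [-3.044, 0.772, -0.007]
force: [0.9, 6.8, 13.2]
opening: 10.1
gripper_force: 55.2
```

```bash
python3 to.py 428 -261 78 1.07;python3 -c "
from h import *
o=get_obs();print(o['eef_pos'],o['force'],o['moment'],o['opening'],o['gripper_force'])"
```

```text
slide [-0.0056  0.0038 -0.0022] mm [-2.2  1.5 -0.9] twist share 0.008 dist 2.8 j [-0.14 -0.19 -0.41 -0.   -1.34  1.22] t 11.68
[ 430.68246928 -260.73191195   77.11356011] [ 0.91076827  6.76315829 13.20349573] [ 2.42744504 -0.48034403 -0.29363277] 10.11413668993057 55.202913880348206
```

Request:
apply_moves(
  grip=[0.05, 0.05, 0.05, 0.05, 0.05],
  slide=[
    [0, 0, 0],
    [0, 0, 0],
    [0, 0, 0],
    [0, 0, 0],
    [0, 0, 0],
  ],
  twist=[-0.2, -0.4, -0.6, -0.8, -1.0],
)

```text
time: 12.3
eef_pos: [430.9, -260.1, 77.1]
ee_rot: [-3.141, -0.005, -0.008]
force: [1.0, 10.1, 14.5]
opening: 10.0
gripper_force: 55.3
```

```bash
python3 to.py 428 -261 78 1.57;python3 -c "
from h import *
save('side','s6.png',(228,180,378,290),5)
o=get_obs();print(o['eef_pos'],o['force'],o['moment'],o['opening'],o['gripper_force'])"
```

```text
slide [-0.0072  0.0022 -0.0023] mm [-2.9  0.9 -0.9] twist share 0.008 dist 3.1 j [-0.14 -0.19 -0.41 -0.   -1.34  1.72] t 12.3
[ 430.91938243 -260.0807059    77.10107389] [ 1.14456995  9.48798017 14.748952  ] [ 3.35165697 -0.48250861 -0.15868105] 9.903829782476851 55.27212381362915
```

View pics/s6.png

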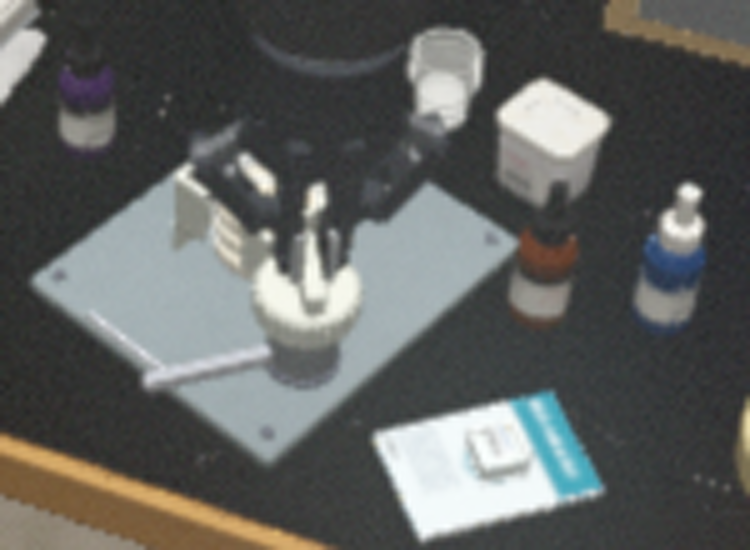

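The gate has swung about 1.1 rad; its tip is at crop (150,380). I'll continue and ease the lateral load.

Request:
apply_moves(
  grip=[0.05, 0.05, 0.05, 0.05],
  slide=[
    [0, -0.002, 0],
    [0, -0.004, 0],
    [0, -0.004, 0],
    [0, -0.004, 0],
  ],
  twist=[-0.2, -0.4, -0.6, -0.7],
)

```text
time: 12.85
eef_pos: [430.8, -259.4, 77.1]
ee_rot: [3.091, 0.55, 0.007]
force: [2.1, 5.9, 12.3]
opening: 10.3
gripper_force: 55.1
```

```bash
python3 to.py 428 -261 78 1.92;python3 -c "
from h import *
o=get_obs();print(o['eef_pos'],o['force'],o['moment'],o['opening'],o['gripper_force'])"
```

```text
slide [-0.0079  0.0014 -0.0022] mm [-3.2  0.5 -0.9] twist share 0.005 dist 3.3 j [-0.14 -0.19 -0.42  0.   -1.34  2.06] t 12.85
[ 430.78639569 -259.39866809   77.11546885] [ 2.0975506   5.92999047 12.28023089] [ 1.80258755 -0.70786745 -0.23835917] 10.280382883001426 55.08928298950195
```

Request:
apply_moves(
  grip=[0.05, 0.05, 0.05],
  slide=[
    [0, 0, 0],
    [0, 0, 0],
    [0, 0, 0],
  ],
  twist=[-0.1, -0.2, -0.3],
)

```text
time: 13.22
eef_pos: [430.8, -259.2, 77.1]
ee_rot: [3.042, 0.778, 0.007]
force: [1.8, 5.7, 13.6]
opening: 9.9
gripper_force: 55.6
```

```bash
python3 to.py 428 -261 78 2.07;python3 -c "
from h import *
save('side','s7.png',(228,180,378,290),5)
o=get_obs();print(o['eef_pos'],o['force'],o['moment'],o['opening'],o['gripper_force'])
r=cv2.cvtColor(camera('top'),cv2.COLOR_RGB2BGR);cv2.imwrite('pics/raw_t7.png',r)"
```

```text
slide [-0.0082  0.0006 -0.0022] mm [-3.3  0.2 -0.9] twist share 0.003 dist 3.4 j [-0.14 -0.19 -0.42 -0.   -1.34  2.21] t 13.22
[ 430.75935176 -259.23110533   77.12611516] [ 1.63918357  6.16122813 13.64609916] [ 2.08547175 -0.55437514 -0.55836175] 9.90659369377179 55.41034162044525
```

View pics/s7.png

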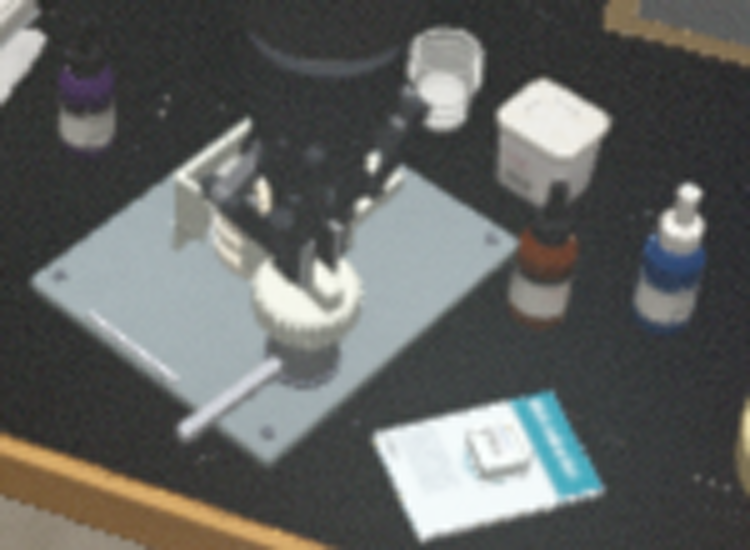

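The gate bar now points to the front, with its tip at crop (184,431) and root at (278,365). The moment jumped to 0.56 Nm, which suggests the stop. I'll check the angle, and that is my last picture.

```bash
python3 - <<'E'
from fit import *
a=ray('side',*S((184,431)),22);b=ray('side',*S((278,365)),22);c=np.array([428,-260.5])
for v in (a[:2]-b[:2],a[:2]-c):print(np.hypot(*v),(np.arctan2(v[1],v[0])+.889-np.pi/2)%(2*np.pi))
E
```

```text
65.56614980308056 1.4812326967600464
85.17681609452188 1.484817488411979
```

Request:
apply_moves(
  grip=[0.05, 0.05, 0.05],
  slide=[
    [0, 0, 0],
    [0, 0, 0],
    [0, 0, 0],
  ],
  twist=[-0.06, -0.12, -0.12],
)

```text
time: 13.7
eef_pos: [430.7, -259.2, 77.1]
ee_rot: [3.018, 0.866, 0.007]
force: [1.8, 6.3, 13.1]
opening: 10.1
gripper_force: 57.5
```

```bash
python3 -c "
from h import *
o=get_obs();print(o['eef_pos'],o['force'],o['moment'],o['opening'],o['gripper_force'])"
```

```text
[ 430.74448775 -259.19973663   77.11298953] [ 1.84682197  6.30438089 13.13539398] [ 2.18404236 -0.52386127 -0.84425758] 10.122949800581706 57.47913080071157
```

The moment has risen to 0.84 Nm and the gate reads about 1.49 rad, so it is at its stop. I'll release and go to the post.

Request:
apply_moves(
  grip=[0.05, 0.4, 0.4, 0.4, 0.4],
  slide=[
    [0, 0, -0.02],
    [0, 0, -0.02],
    [0, 0, -0.03],
    [0, 0, -0.1],
    [0, 0, -0.16],
  ],
  twist=[0, 0, 0, 0, 0],
)

```text
time: 14.32
eef_pos: [428.3, -259.6, 138.9]
ee_rot: [-3.019, -0.867, 0.003]
force: [0.8, -0.3, 0.0]
opening: 34.2
gripper_force: 0.0
```

```bash
python3 to.py 604.5 -272 140 2.2526;python3 -c "
from fit import *
# gate and top-view knob check (post top z 80)
print(proj('top',[[604.5,-272,80]]),proj('side',[[604.5,-272,80],[604.5,-272,10]]))
o=get_obs();print(o['force'],o['opening'])
print([ray('side',*S(p),z) for p,z in(((276,38),80),((274,105),14))])"
```

```text
slide [ 0.3571  0.2599 -0.0036] mm [142.8 104.   -1.5] twist share -0.246 dist 176.7 j [-0.14 -0.22 -0.33  0.   -1.47  2.27] t 14.32
[[268.2 185.3]] [[282.9 187.3]
 [281.9 204.9]]
[ 0.80665496 -0.32846309  0.04021035] 34.163478251898034
[array([ 605.1, -271.7,   80. ]), array([ 618.3, -275.7,   14. ])]
```

Request:
apply_moves(
  grip=[0.5, 0.5, 0.5, 0.5, 0.5],
  slide=[
    [0.1, 0.073, 0],
    [0.2, 0.146, 0],
    [0.3, 0.218, 0],
    [0.357, 0.26, 0],
    [0.357, 0.26, 0.05],
  ],
  twist=[-0.06, -0.12, -0.18, -0.246, -0.246],
)

```text
time: 14.95
eef_pos: [606.5, -272.1, 117.9]
ee_rot: [2.96, 1.051, -0.001]
force: [-0.4, 0.4, 0.1]
opening: 42.8
gripper_force: 0.0
```

```bash
python3 to.py 604.5 -272 57 2.2526
```

```text
slide [-0.0036 -0.0035  0.1522] mm [-1.4 -1.4 60.9] twist share 0.002 dist 60.9 j [-0.12  0.23  0.08  0.   -1.43  2.37] t 14.95
```

Request:
apply_moves(
  grip=[0.5, 0.5, 0.5, 0.5, 0.5],
  slide=[
    [-0.002, -0.002, 0.05],
    [-0.003, -0.003, 0.1],
    [-0.003, -0.003, 0.14],
    [-0.003, -0.003, 0.15],
    [-0.003, -0.003, 0.15],
  ],
  twist=[0, 0, 0, 0, 0],
)

```text
time: 15.58
eef_pos: [603.5, -271.8, 58.9]
ee_rot: [2.96, 1.051, 0.0]
force: [0.4, 1.2, 0.1]
opening: 42.6
gripper_force: 0.0
```

Request:
apply_moves(
  grip=[0.05, 0.05, 0.05, 0.05, 0.05],
  slide=[
    [0, 0, 0],
    [0, 0, 0],
    [0, 0, 0],
    [0, 0, 0],
    [0, 0, 0],
  ],
  twist=[0, 0, 0, 0, 0],
  force=25,
)

```text
time: 16.2
eef_pos: [604.0, -271.9, 59.6]
ee_rot: [2.959, 1.051, 0.002]
force: [-0.5, -0.7, 4.5]
opening: 14.6
gripper_force: 24.6
```

```bash
python3 to.py 563 -220.8 59 2.2526;python3 -c "
from fit import *
o=get_obs();print(o['eef_pos'],o['force'],o['moment'],o['opening'],o['gripper_force'])
r=R.from_rotvec(o['ee_rot']).as_matrix();print((r.T@[-.63,.776,0]).round(3))"
```

```text
slide [ 0.001  -0.1637  0.0013] mm [  0.4 -65.5   0.5] twist share 0.001 dist 65.5 j [-0.12  0.25 -0.    0.   -1.32  2.37] t 16.2
[ 603.99774951 -271.85896687   59.64296026] [-0.53309545 -0.70926512  4.47847315] [0.15242076 0.00906477 0.00364748] 14.574056700306558 24.64705411257455
[ 0.    -1.    -0.002]
```

The post is gripped (opening 14.6 mm). I'll draw it to the front slowly.

Request:
apply_moves(
  grip=[0.05, 0.05, 0.05, 0.05, 0.05],
  slide=[
    [0, -0.01, 0],
    [0, -0.025, 0],
    [0, -0.04, 0],
    [0, -0.055, 0],
    [0, -0.07, 0],
  ],
  twist=[0, 0, 0, 0, 0],
)

```text
time: 16.82
eef_pos: [586.5, -250.2, 59.6]
ee_rot: [2.959, 1.05, 0.003]
force: [2.7, -1.9, 5.1]
opening: 14.7
gripper_force: 24.6
```

Request:
apply_moves(
  grip=[0.05, 0.05, 0.05, 0.05, 0.05],
  slide=[
    [0, -0.015, 0],
    [0, -0.03, 0],
    [0, -0.045, 0],
    [0, -0.06, 0],
    [0, -0.07, 0],
  ],
  twist=[0, 0, 0, 0, 0],
)

```text
time: 17.45
eef_pos: [568.8, -228.2, 59.6]
ee_rot: [2.959, 1.051, 0.003]
force: [1.8, -0.2, 4.8]
opening: 14.6
gripper_force: 24.7
```

Request:
apply_moves(
  grip=[0.05, 0.05, 0.05, 0.05, 0.05],
  slide=[
    [0, -0.01, 0],
    [0, -0.02, 0],
    [0, -0.024, 0],
    [0, -0.026, 0],
    [0, -0.026, 0],
  ],
  twist=[0, 0, 0, 0, 0],
)

```text
time: 18.08
eef_pos: [563.2, -221.2, 59.7]
ee_rot: [2.957, 1.05, 0.005]
force: [6.6, -5.2, 2.6]
opening: 14.5
gripper_force: 24.7
```

```bash
python3 to.py 562.5 -220.5 59 2.2526;python3 -c "
from fit import *
o=get_obs();print(o['eef_pos'],o['force'],o['moment'],o['opening'],o['gripper_force'])"
```

```text
slide [-0.0003 -0.0024  0.0017] mm [-0.1 -1.   0.7] twist share 0.001 dist 1.2 j [-0.04  0.1  -0.17  0.   -1.3   2.29] t 18.07
[ 563.19851188 -221.16585978   59.6701321 ] [ 6.6098598  -5.17244753  2.59892089] [-1.88421805 -2.23194538  0.01705685] 14.527389500143562 24.659593707765453
```

Request:
apply_moves(
  grip=[0.05, 0.05, 0.05],
  slide=[
    [0, -0.004, 0],
    [0, -0.005, 0],
    [0, -0.005, 0],
  ],
  twist=[0, 0, 0],
)

```text
time: 18.45
eef_pos: [563.1, -221.0, 59.7]
ee_rot: [2.955, 1.048, 0.008]
force: [13.4, -13.3, -2.3]
opening: 14.6
gripper_force: 24.9
```

The pusher is at its front stop: the force rises and it no longer moves. I'll relax 2 mm, release, lift away, and check the dish position by image code.

Request:
apply_moves(
  grip=[0.05, 0.2, 0.4, 0.5, 0.5],
  slide=[
    [0, 0.005, 0],
    [0, 0.005, 0],
    [0, 0.005, 0],
    [0, 0.005, 0],
    [0, 0.005, -0.03],
  ],
  twist=[0, 0, 0, 0, 0],
)

```text
time: 19.08
eef_pos: [560.3, -219.7, 69.1]
ee_rot: [-2.959, -1.05, 0.005]
force: [-0.7, -0.6, -0.7]
opening: 42.9
gripper_force: 0.0
```

Request:
apply_moves(
  grip=[0.5, 0.5, 0.5, 0.5, 0.5],
  slide=[
    [0, 0, -0.1],
    [0, 0, -0.22],
    [0, 0, -0.34],
    [0, 0, -0.42],
    [0, 0, -0.42],
  ],
  twist=[0, 0, 0, 0, 0],
)

```text
time: 19.7
eef_pos: [562.4, -220.5, 243.0]
ee_rot: [2.957, 1.05, 0.008]
force: [0.4, 0.0, -0.3]
opening: 42.5
gripper_force: 0.0
```

```bash
python3 - <<'E'
from fit import *
save('side','s8.png')
o=get_obs();print(o['eef_pos'],o['force'],o['opening'])
th=-.889;r=np.array([[np.cos(th),-np.sin(th)],[np.sin(th),np.cos(th)]]);W=lambda x,y,z:[*(r@[x,y]+[509,-253]),z]
a=cv2.imread('pics/raw_s0.png').astype(int);b=cv2.imread('pics/raw_s8.png').astype(int)
d=(np.abs(a-b).sum(2)>60).astype('uint8')
n,_,st,c=cv2.connectedComponentsWithStats(d)
for i in range(1,n):
    if st[i,4]>25:print(st[i],c[i].round())
def px(l,X):
    u,v=proj('side',X)[0].round().astype(int);print(l,u,v,'was',a[v,u],'now',b[v,u])
px('dish top centre',W(-66,0,26));px('dish lid +y',W(-66,18,26));px('dish -x',W(-86,0,26));px('apron beyond',W(-100,28,10))
px('top dish in mag',W(0,0,58));px('post end',W(9,62,40));px('post start',W(75,62,40))
px('gate open mid',W(-95,-68,24));px('gate shut mid',W(-45,-20,24))
E
```

```text
[ 561.88891222 -220.05619454  240.40607723] [-1.1801788  -0.05531586 -0.87955819] 42.971364094843274
[    0     0   297   384 42329] [144. 216.]
[132  16  10  24 123] [137.  27.]
[261 145   5  13  39] [264. 152.]
[273 191  35  34 282] [292. 209.]
[264 203   6  10  49] [266. 207.]
[251 215  31  32 373] [267. 236.]
[280 226  20  15 128] [289. 234.]
[263 251  22  18 106] [273. 260.]
[321 267  14   9  49] [327. 272.]
dish top centre 264 238 was [181 179 168] now [222 243 250]
dish lid +y 260 235 was [186 184 176] now [220 243 251]
dish -x 259 243 was [179 183 177] now [220 243 251]
apron beyond 248 244 was [226 221 218] now [228 225 221]
top dish in mag 281 217 was [221 240 247] now [228 244 248]
post end 267 209 was [63 68 62] now [133 135 135]
post start 282 198 was [132 132 132] now [60 62 64]
gate open mid 276 259 was [174 171 160] now [146 147 147]
gate shut mid 275 239 was [209 200 199] now [207 211 208]
```

```bash
python3 - <<'E'
from fit import *
th=-.889;r=np.array([[np.cos(th),-np.sin(th)],[np.sin(th),np.cos(th)]])
im=cv2.imread('pics/raw_s8.png').astype(int);m=((im[...,2]-im[...,0])>15)&(im[...,2]>200)
def chk(l,x,z):
    X=[[*(r@[x+24*np.cos(t),24*np.sin(t)]+[509,-253]),z] for t in np.linspace(0,6.28,12)]
    print(l,[int(m[int(round(v)),int(round(u))]) for u,v in proj('side',X)])
for x in(-72,-68,-64,-60):chk(('apron',x),x,26)
for z in(58,42):chk(('mag',z),0,z)
for y in range(205,250,4):print(''.join('.#'[int(k)] for k in m[y,245:320]))
E
```

```text
('apron', -72) [1, 1, 1, 1, 0, 0, 0, 0, 1, 1, 1, 1]
('apron', -68) [1, 0, 1, 1, 1, 1, 1, 1, 1, 1, 1, 1]
('apron', -64) [0, 0, 0, 1, 1, 1, 1, 1, 1, 1, 0, 0]
('apron', -60) [0, 0, 0, 0, 1, 1, 1, 1, 1, 1, 0, 0]
('mag', 58) [0, 0, 0, 0, 1, 1, 1, 1, 1, 0, 0, 0]
('mag', 42) [1, 1, 0, 1, 1, 1, 0, 0, 0, 0, 0, 1]
...........................................................................
...........................................................................
...........................................................................
...........................##.......#######................................
.........................####################..............................
.........................#.#####..######...................................
...........................####............................................
...............#########...................................................
..........#############...###..............................................
..........###################..............................................
..............############.................................................
...........................................................................
```

The dish lies flat and centred on the apron at about x -68, at the expected lid height. The other dishes are still in the magazine, the gate is open, and the robot is clear.

```bash
python3 -c "
from cell import finish_job
print(finish_job())"
```

```text
the job is handed in; nothing more can be done
None
```

The job is done and handed in, with no verdict returned: the box is upright on the booklet, the gate is at its open stop (about 1.49 rad), the pusher is at its front stop, the bottom dish is out on the apron, and the other two dishes are still in the magazine; the dish positions come from image measurements because I had used all 10 pictures.

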